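# Stack the plywood brackets alternately

## Robot

A 7-joint arm with a two-finger parallel gripper is mounted at the origin on the work surface. World frame = base frame: x ahead of the robot, y to its left, z up, the work surface at z = 0. Lengths are in m, angles in rad, forces in N, time in s.
With the tool pointing down it reaches from about 0.425 to 0.95 m from the base axis. Payload 4.7 kg.
Tool frame: the origin (TCP) lies at the very end of the fingers, on their centre line; the grasp point (between the pads) lies 19 mm behind it; z points along the fingers, y is the direction in which the jaws open and shut (so a half turn about z gives the same grasp; the last joint's range is limited). The gripper opens to 85 mm and grips with 20 to 120 N. Pads are 22 mm wide; open, the fingers measure 114 mm over their backs; the gripper's body (76 mm by 85 mm) begins 54 mm behind the grasp point. The pads swing forward as they close: fully open they stand 13 mm farther back than shut.
Start: joints at [-1.352, 0.469, -0.049, 1.532, 0.024, 1.141, -0.082], TCP at [0.166, 0.654, 0.231] pointing down, gripper open.
Joint ranges: [-2.59, 2.59], [-0.33, 1.99], [-1.39, 1.29], [0.1, 2.45], [-1.04, 4.18], [0.21, 1.99], [-2.66, 2.66]. Speed limits (rad/s): [2.57, 2.57, 3.14, 3.14, 3.14, 3.14, 3.14].

## Interface

Orientations are given as a unit quaternion [x, y, z, w].
In Python, from bench import ctrl gives the robot as it stands.
- The arm moves only by the tool drive_tool, never from a script. Its argument "steps" is a list of rows, each an object of numbers: "dx", "dy", "dz": the shift along the tool's x, y, z in cm; "ax", "ay", "az": the turn, a rotation vector about the tool's x, y, z in rad; "fingers": the opening, from -1 (shut) to 1 (fully open). In form: [{"dx": .., "dy": .., "dz": .., "ax": .., "ay": .., "az": .., "fingers": ..}, ...]. A call has 1 to 10 rows; each row is the pose to reach, as a shift and turn from the pose measured when the call began, along the tool's axes at that moment; what a row does not reach only later rows make up. A row lasts 1/8 s, in which the tool goes at most 62.5 mm and 10.7 degrees, less where a joint would pass 70% of its speed; a pose out of reach is approached as far as the arm can. A call with a gripper value outside its range is refused whole. The fingers move at their own pace and stop on an object; "newtons" is the grip in N (left out, the last holds). Time passes only in rows, so rows that repeat a pose let the fingers close. It gives the time, the measured TCP pose, the force and the opening at its end, in the units of the state.
- ctrl.get_obs(): the state, without advancing time (a new reading comes with each control period).
- ctrl.camera(name): name is "side" or "top"; returns the picture (480x640x3 uint8, red, green, blue); there is no depth.
- ctrl.camera_params(name): a dict with "K" (3x3 intrinsics, pixels), "position" and "orientation" of the camera in the world. Camera axes: x right, y up, looking along -z (the intrinsics and any distortion apply to the point x, -y, -z); pixel columns grow to the right and rows downward; lengths in m; the calibration is good to about 2 mm. A picture is of the moment at which its call begins. camera_params takes no time and is no camera call.
- ctrl.job_done(): hands the job in, once; it reports no verdict.
The state is a dict: "time_s": time; "joints": joint angles; "joint_vel": joint speeds; "joint_efforts": joint torques, N m; "tcp_pos": TCP position; "orientation": TCP orientation; "wrist_force": force on the tool from outside, world axes, zero at the start; "ft_torque": the same for the moment, N m; "gripper_width": finger opening in m.
Only numpy, scipy, OpenCV 4.12 (cv2) and the standard library are available. Lean on these libraries where they do the work, as an engineer would, in place of code of your own. Each camera call takes 0.05 s, during which the arm holds its last target. There are 200 camera calls.

## Task

Stack the two loose large plywood L-brackets on the like one that lies on the dark cutting mat, in alternating directions so the pile stays balanced: the first turned half round, so that its two arm ends rest on the two arm ends of the bracket below and together they outline a square, and the second on top of that, turned back to lie just as the lowest one does. Set them down flat rather than dropping them, and leave the lowest bracket where it lies.

Things in the scene. Friction and masses are not known exactly. Their poses are not given: they have to be found in the camera images.
- lower_bracket: Lowest bracket: flat plywood L, 18 mm thick, ~80 g; two equal arms 40 mm wide, 100 mm long from the outer corner, at 90 degrees. Origin: underside, centre of the 40 x 40 square where the arms meet; z up, x and y along the arms (each spans -20 to +80 mm). Lies loose on a fixed dark mat 3 mm thick. In its frame the middle one belongs at 60, 60, 18 mm turned 180 degrees, the top one at 0, 0, 36 mm unturned.
- bracket_a: Loose bracket: flat plywood L, 18 mm thick, ~80 g; two equal arms 40 mm wide, 100 mm long from the outer corner, at 90 degrees. Origin: underside, centre of the 40 x 40 square where the arms meet; z up, x and y along the arms (each spans -20 to +80 mm). Lies on the bench left or right of the mat; either loose one may go first. Other plywood pieces (L with 60 mm arms, T, square, strips) stay out.
- bracket_b: Other loose bracket: flat plywood L, 18 mm thick, ~80 g; two equal arms 40 mm wide, 100 mm long from the outer corner, at 90 degrees. Origin: underside, centre of the 40 x 40 square where the arms meet; z up, x and y along the arms (each spans -20 to +80 mm). Lies on the bench on the other side of the mat.
There are look-alikes about, which are no part of the job. Leave any red or yellow look-alike of the lower_bracket alone. Leave any purple look-alike of the bracket_a alone.

How it is judged:
On the way:
1. one loose bracket lies on the lowest one turned half round, arm ends on arm ends, flat and let go ((((x of bracket_a in the frame of lower_bracket between 0.042 and 0.078 m and x of lower_bracket in the frame of bracket_a between 0.042 and 0.078 m and y of bracket_a in the frame of lower_bracket between 0.042 and 0.078 m and y of lower_bracket in the frame of bracket_a between 0.042 and 0.078 m and z of bracket_a in the frame of lower_bracket between 0.013 and 0.023 m and angle between the x axis of bracket_a and the x axis of lower_bracket, either way round below 0.21 rad) and linear speed of bracket_a below 0.03 m/s and angle between bracket_a's own z axis and vertical below 0.1 rad and contact force between the fingers and bracket_a below 0.1 N) or ((x of bracket_b in the frame of lower_bracket between 0.042 and 0.078 m and x of lower_bracket in the frame of bracket_b between 0.042 and 0.078 m and y of bracket_b in the frame of lower_bracket between 0.042 and 0.078 m and y of lower_bracket in the frame of bracket_b between 0.042 and 0.078 m and z of bracket_b in the frame of lower_bracket between 0.013 and 0.023 m and angle between the x axis of bracket_b and the x axis of lower_bracket, either way round below 0.21 rad) and linear speed of bracket_b below 0.03 m/s and angle between bracket_b's own z axis and vertical below 0.1 rad and contact force between the fingers and bracket_b below 0.1 N))), for 0.2 s.
At the end, for the whole second after the job is handed in: Both loose brackets lie flat, released and at rest in one pile on the lowest: the middle one turned half round with arm ends on arm ends, the top one turned back to lie over the lowest (each within 18 mm along either arm and 12 degrees), with the lowest bracket within 25 mm of where it started ((((x of bracket_a in the frame of lower_bracket between 0.042 and 0.078 m and x of lower_bracket in the frame of bracket_a between 0.042 and 0.078 m and y of bracket_a in the frame of lower_bracket between 0.042 and 0.078 m and y of lower_bracket in the frame of bracket_a between 0.042 and 0.078 m and z of bracket_a in the frame of lower_bracket between 0.013 and 0.023 m and angle between the x axis of bracket_a and the x axis of lower_bracket, either way round below 0.21 rad) and (x of bracket_b in the frame of bracket_a between 0.042 and 0.078 m and x of bracket_a in the frame of bracket_b between 0.042 and 0.078 m and y of bracket_b in the frame of bracket_a between 0.042 and 0.078 m and y of bracket_a in the frame of bracket_b between 0.042 and 0.078 m and z of bracket_b in the frame of bracket_a between 0.013 and 0.023 m and angle between the x axis of bracket_b and the x axis of bracket_a, either way round below 0.21 rad) and x of bracket_b in the frame of lower_bracket between -0.018 and 0.018 m and y of bracket_b in the frame of lower_bracket between -0.018 and 0.018 m and angle between the x axis of bracket_b and the x axis of lower_bracket, either way round below 0.21 rad and linear speed of each of bracket_a, bracket_b below 0.03 m/s and angle between each of bracket_a, bracket_b's own z axis and vertical below 0.1 rad and contact force between the fingers and bracket_a below 0.1 N and contact force between the fingers and bracket_b below 0.1 N) or ((x of bracket_b in the frame of lower_bracket between 0.042 and 0.078 m and x of lower_bracket in the frame of bracket_b between 0.042 and 0.078 m and y of bracket_b in the frame of lower_bracket between 0.042 and 0.078 m and y of lower_bracket in the frame of bracket_b between 0.042 and 0.078 m and z of bracket_b in the frame of lower_bracket between 0.013 and 0.023 m and angle between the x axis of bracket_b and the x axis of lower_bracket, either way round below 0.21 rad) and (x of bracket_a in the frame of bracket_b between 0.042 and 0.078 m and x of bracket_b in the frame of bracket_a between 0.042 and 0.078 m and y of bracket_a in the frame of bracket_b between 0.042 and 0.078 m and y of bracket_b in the frame of bracket_a between 0.042 and 0.078 m and z of bracket_a in the frame of bracket_b between 0.013 and 0.023 m and angle between the x axis of bracket_a and the x axis of bracket_b, either way round below 0.21 rad) and x of bracket_a in the frame of lower_bracket between -0.018 and 0.018 m and y of bracket_a in the frame of lower_bracket between -0.018 and 0.018 m and angle between the x axis of bracket_a and the x axis of lower_bracket, either way round below 0.21 rad and linear speed of each of bracket_b, bracket_a below 0.03 m/s and angle between each of bracket_b, bracket_a's own z axis and vertical below 0.1 rad and contact force between the fingers and bracket_b below 0.1 N and contact force between the fingers and bracket_a below 0.1 N)) and distance of lower_bracket from where it was at the start of the episode below 0.025 m and linear speed of lower_bracket below 0.03 m/s and angle between lower_bracket's own z axis and vertical below 0.1 rad); the robot touches nothing.
It fails at once if a bracket is dropped or thrown (it moves faster than 0.7 m/s without being held) ((linear speed of bracket_a above 0.7 m/s and contact force between the fingers and bracket_a below 0.1 N) or (linear speed of bracket_b above 0.7 m/s and contact force between the fingers and bracket_b below 0.1 N)).
It fails at once if the lowest bracket is pushed more than 40 mm away (distance of lower_bracket from where it was at the start of the episode above 0.04 m).
It also fails if it takes over 56 s, if anything falls off the work surface, if the arm or the gripper's body presses on something with over 40 N, if the wrist force passes 120 N, or if a joint passes its speed limit or range.

## Working session

There is one attempt and no reset: what is moved stays moved. The work goes in short steps, Python scripts to look and compute and a tool call to move; the robot and the scene stay as the last step left them, time stands still between calls to the robot, and variables do not carry over. Pictures are saved under pics/ and viewed, about 8 in all and at most 12, crops included, and the job is handed in when it is done.

Besides the shell and the picture viewer there is one more tool, called after "Call:" in YAML: its name, and indented under it one key for each argument. drive_tool: Moves the arm, as the interface text tells. Its arguments: {"type":"object","properties":{"steps":{"type":"array","items":{"type":"object","properties":{"dx":{"type":"number"},"dy":{"type":"number"},"dz":{"type":"number"},"ax":{"type":"number"},"ay":{"type":"number"},"az":{"type":"number"},"fingers":{"type":"number"}}}},"newtons":{"type":"number"}},"required":["steps"]}

```bash
mkdir -p pics; ls; python3 - <<'E'
from bench import ctrl
import cv2
print(ctrl.get_obs())
for n in("top","side"):
    p=ctrl.camera_params(n);print(n,p)
    cv2.imwrite(f"pics/{n}0.png",ctrl.camera(n)[:,:,::-1])
E
```

```text
pics
{'time_s': 0.0, 'joints': array([-1.35190842,  0.46943968, -0.04857551,  1.53367747,  0.02408831,
        1.14096931, -0.08226258]), 'joint_vel': array([-1.64516540e-03,  1.63771036e-04,  1.19107162e-03,  1.28991381e-03,
       -3.55639777e-04, -3.38595453e-04,  5.68224068e-05]), 'joint_efforts': array([-1.46494211e-03, -5.10296023e+01, -4.68918518e-02, -2.37714833e+01,
        1.07258081e-02,  7.75419379e-03, -6.09824298e-06]), 'tcp_pos': array([0.16540809, 0.65383405, 0.23026949]), 'orientation': array([ 1.23554128e-01,  9.92337375e-01, -9.50600204e-04, -8.48193171e-05]), 'wrist_force': array([-0.53015748,  0.36427432,  0.7950953 ]), 'ft_torque': array([-0.02189946,  0.07636619, -0.00203862]), 'gripper_width': 0.08507617539470712}
top {'K': array([[560.5779615 ,   0.        , 317.9027228 ],
       [  0.        , 560.5779615 , 241.09829941],
       [  0.        ,   0.        ,   1.        ]]), 'position': array([ 0.24760658, -0.05431369,  1.09955889]), 'orientation': array([-0.04006389,  0.04582009,  0.71309745, -0.6984178 ])}
side {'K': array([[456.40664542,   0.        , 318.07567411],
       [  0.        , 456.40664542, 245.69655289],
       [  0.        ,   0.        ,   1.        ]]), 'position': array([-0.24951242, -0.80712034,  0.63550822]), 'orientation': array([ 0.45741241, -0.17075171, -0.30773763,  0.81664881])}
```

View pics/top0.png

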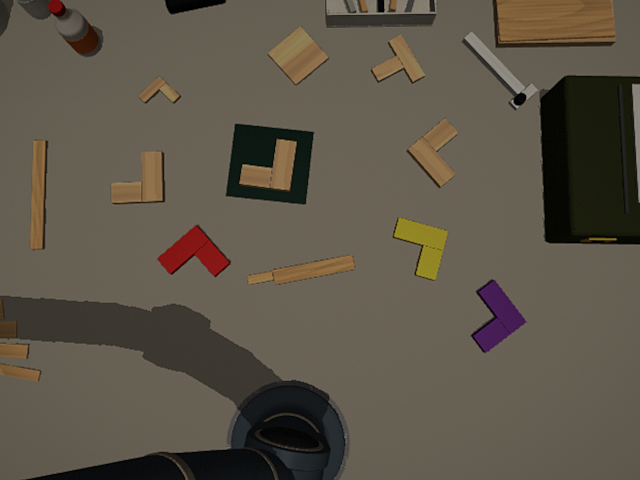

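View pics/side0.png

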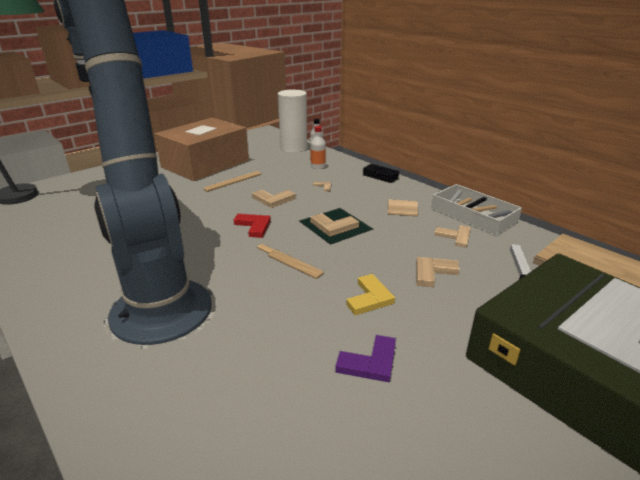

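The top view shows these candidates (pixels):
- the lowest bracket on the mat at (270,165)
- a wood L at (140,180), on the left
- a wood L at (435,153), on the right
- a small L at (160,90), a T at (400,60) and a square at (298,55)
- strips at (38,195) and (310,268)
- red (195,250), yellow (423,245) and purple (500,315) L's

By the description I choose (140,180) and (435,153). Next I'll measure these and check a close crop.

```bash
cat > h.py <<'E'
from bench import ctrl
import numpy as np, cv2
from scipy.spatial.transform import Rotation as R
def to_plane(n,px,z):
    p=ctrl.camera_params(n);px=np.atleast_2d(px).astype(float)
    d=np.c_[px,np.ones(len(px))]@np.linalg.inv(p["K"]).T
    d=(d*[1,-1,-1])@R.from_quat(p["orientation"]).as_matrix().T
    o=p["position"];return (o+d*((z-o[2])/d[:,2])[:,None])[:,:2]
def to_px(n,P):
    p=ctrl.camera_params(n);c=(np.atleast_2d(P)-p["position"])@R.from_quat(p["orientation"]).as_matrix()
    q=(c*[1,-1,-1])@p["K"].T;return q[:,:2]/q[:,2:]
def lfit(pts):
    """pts: top-face contour in m -> origin, yaw of L's x axis, box size"""
    r=cv2.minAreaRect((pts*1000).astype(np.float32));b=cv2.boxPoints(r)/1000
    d=[np.min(np.linalg.norm(pts-c,axis=1)) for c in b]
    m=int(np.argmax(d));ang=0
    corner=b[(m+2)%4]; e=[b[(m+1)%4]-corner,b[(m+3)%4]-corner]
    u=[v/np.linalg.norm(v) for v in e]
    if u[0][0]*u[1][1]-u[0][1]*u[1][0]<0:u=u[::-1]
    return corner+.02*(u[0]+u[1]),np.arctan2(u[0][1],u[0][0]),np.array(r[1]),d
E
python3 - <<'E'
from h import *
im=cv2.imread("pics/top0.png")
hsv=cv2.cvtColor(im,cv2.COLOR_BGR2HSV)
for (u,v) in [(150,180),(285,165),(435,165),(285,182)]: print(hsv[v,u])
print("bench",hsv[220,100], "sides", hsv[200:208,150].tolist(), hsv[186:194,285].tolist())
cs=[cv2.resize(im[y-50:y+50,x-50:x+50],None,fx=2.6,fy=2.6,interpolation=cv2.INTER_CUBIC) for x,y in((140,180),(270,165),(433,153))]
cv2.imwrite("pics/crop0.png",np.hstack(cs))
m=((hsv[...,2]>115)&(hsv[...,1]>70)).astype(np.uint8)
c,_=cv2.findContours(m,0,cv2.CHAIN_APPROX_NONE)
for k in c:
    if cv2.contourArea(k)<150: continue
    x,y=k[:,0].mean(0)
    z=.021 if abs(x-270)<30 and abs(y-165)<30 else .018
    o,a,s,d=lfit(to_plane("top",k[:,0],z)); print((int(x),int(y)),cv2.contourArea(k),o.round(4),round(np.degrees(a),1),s.round(1),np.round(d,3))
E
```

```text
[ 17 117 144]
[ 17 121 145]
[ 17 120 144]
[ 15 123 137]
bench [ 18  49 105] sides [[16, 119, 141], [16, 130, 94], [16, 111, 53], [19, 62, 91], [20, 47, 109], [20, 49, 105], [20, 48, 106], [20, 49, 105]] [[16, 123, 139], [16, 124, 138], [17, 121, 145], [17, 125, 118], [14, 139, 44], [21, 105, 39], [77, 137, 26], [78, 113, 27]]
(18, 372) 353.0 [0.1282 0.4891] 78.7 [75.2 19.1] [0.002 0.    0.002 0.004]
(11, 351) 286.0 [0.1742 0.5116] 85.6 [51.5 24.6] [0.001 0.    0.001 0.003]
(300, 271) 1263.5 [ 0.3303 -0.1137] 99.7 [ 29.7 207.9] [0.01  0.003 0.002 0.004]
(193, 253) 1562.0 [0.3883 0.1755] 130.8 [99.1 98.5] [0.059 0.002 0.003 0.001]
(422, 244) 1571.0 [ 0.3822 -0.2944] 72.9 [100.3 100.2] [0.002 0.003 0.001 0.06 ]
(125, 191) 545.5 [0.4849 0.3021] 91.0 [40.2 56.8] [0.002 0.001 0.002 0.001]
(151, 175) 884.0 [0.4866 0.2582] -89.0 [99.5 37.3] [0.001 0.    0.002 0.002]
(271, 167) 1450.0 [0.5042 0.0072] -8.8 [98.5 98.7] [0.002 0.002 0.06  0.002]
(37, 194) 1176.5 [0.3969 0.49  ] 0.7 [215.4  23.7] [0.001 0.001 0.001 0.002]
(436, 151) 1448.5 [ 0.558  -0.2748] -141.1 [98.7 99.3] [0.002 0.061 0.003 0.003]
(158, 90) 391.5 [0.6929 0.2492] 133.6 [58.5 56.9] [0.04  0.002 0.003 0.002]
(398, 61) 995.0 [ 0.7223 -0.2609] 27.7 [99.3 88.6] [0.036 0.002 0.001 0.036]
(297, 54) 1714.0 [0.7639 0.0017] -140.1 [87.6 87.8] [0.002 0.003 0.001 0.002]
(562, 14) 3901.0 [ 0.8511 -0.4629] 179.0 [237.8  84.5] [0.011 0.002 0.    0.005]
```

View pics/crop0.png

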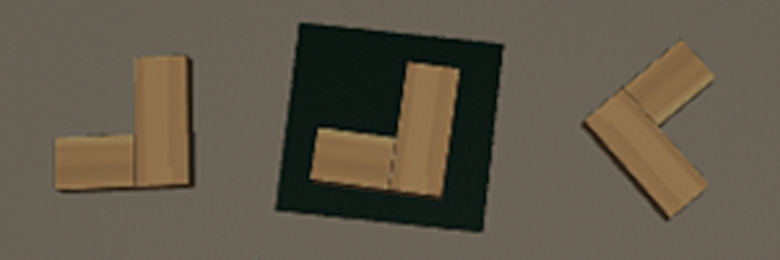

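The crop confirms the choice: three equal wooden L's, with 99 mm bounding boxes. The left one was split in the mask by its glue line. I'll write a move helper that gives the shift in tool axes, refit A, and approach B first. B goes in the middle because that takes a turn of only -48°.

```bash
cat >> h.py <<'E'
def rot(psi):  # tool down, tool x axis at yaw psi (deg)
    return R.from_euler("z",psi,degrees=True)*R.from_euler("x",180,degrees=True)
def go(x,y,z,psi,ref=None):
    o=ctrl.get_obs();p,q=(o["tcp_pos"],R.from_quat(o["orientation"])) if ref is None else ref
    d=q.inv().apply(np.array([x,y,z])-p)*100;a=(q.inv()*rot(psi)).as_rotvec()
    print("d",d.round(2),"a",a.round(3),"rows",np.linalg.norm(d)/6.25,np.degrees(np.linalg.norm(a))/10.7)
def state():
    o=ctrl.get_obs();x=R.from_quat(o["orientation"]).as_matrix()
    print("t",round(o["time_s"],2),"tcp",o["tcp_pos"].round(4),"psi",round(np.degrees(np.arctan2(x[1,0],x[0,0])),1),"F",o["wrist_force"].round(1),"w",round(o["gripper_width"],4),"j",o["joints"].round(2))
def fits(im,areas=(1000,2000),z=.018,box=None,vmin=115):
    hsv=cv2.cvtColor(im,cv2.COLOR_BGR2HSV)
    m=((hsv[...,2]>vmin)&(hsv[...,1]>70)&(hsv[...,0]<25)).astype(np.uint8)
    if box: q=np.zeros_like(m);q[box[1]:box[3],box[0]:box[2]]=1;m*=q
    m=cv2.morphologyEx(m,cv2.MORPH_CLOSE,np.ones((3,3)))
    for k in cv2.findContours(m,0,cv2.CHAIN_APPROX_NONE)[0]:
        if cv2.contourArea(k)<areas[0]: continue
        o,a,s,d=lfit(to_plane("top",k[:,0],z));print(k[:,0].mean(0).round(),cv2.contourArea(k),o.round(4),np.degrees(a).round(1),s.round(1),np.round(d,3))
E
python3 - <<'E'
from h import *
im=cv2.imread("pics/top0.png")
fits(im,box=(100,130,180,220)); fits(im,z=.021,box=(230,125,310,205)); fits(im,box=(400,110,465,190))
state(); go(.5,.25,.25,140); go(.583,-.306,.12,128.9)
E
```

```text
[141. 181.] 1486.5 [0.4858 0.2606] 1.3 [100.4  98.2] [0.002 0.001 0.002 0.061]
[271. 168.] 1457.5 [0.5042 0.0072] -8.8 [98.5 98.7] [0.002 0.002 0.06  0.002]
[436. 151.] 1449.5 [ 0.558  -0.2748] -141.1 [98.7 99.3] [0.002 0.061 0.003 0.003]
t 0.1 tcp [0.1654 0.6539 0.2303] psi 165.8 F [ 0.3  0.1 -0.1] w 0.0852 j [-1.35  0.47 -0.05  1.53  0.02  1.14 -0.08]
d [-42.34 -30.95  -1.91] a [-0.002  0.     0.45 ] rows 8.397138858869313 2.411342142507554
d [-64.03 -82.79  11.19] a [-0.002  0.001  0.644] rows 16.840925157022394 3.4487191377032436
```

Call:
drive_tool:
  steps:
    - {"dx":-42.3,"dy":-31,"dz":-1.9,"az":0.45,"fingers":1}
    - {"dx":-42.3,"dy":-31,"dz":-1.9,"az":0.45,"fingers":1}
    - {"dx":-42.3,"dy":-31,"dz":-1.9,"az":0.45,"fingers":1}
    - {"dx":-42.3,"dy":-31,"dz":-1.9,"az":0.45,"fingers":1}
    - {"dx":-42.3,"dy":-31,"dz":-1.9,"az":0.45,"fingers":1}
    - {"dx":-42.3,"dy":-31,"dz":-1.9,"az":0.45,"fingers":1}
    - {"dx":-42.3,"dy":-31,"dz":-1.9,"az":0.45,"fingers":1}
    - {"dx":-42.3,"dy":-31,"dz":-1.9,"az":0.45,"fingers":1}
    - {"dx":-42.3,"dy":-31,"dz":-1.9,"az":0.45,"fingers":1}
    - {"dx":-42.3,"dy":-31,"dz":-1.9,"az":0.45,"fingers":1}

```text
validation failed for argument at $.st...
```

```bash
python3 -c "
from h import *
state();go(.583,-.306,.12,128.9)"
```

```text
t 0.1 tcp [0.1654 0.6539 0.2303] psi 165.8 F [ 0.3  0.1 -0.1] w 0.0852 j [-1.35  0.47 -0.05  1.53  0.02  1.14 -0.08]
d [-64.03 -82.79  11.19] a [-0.002  0.001  0.644] rows 16.840925157022394 3.4487191377032436
```

Call:
drive_tool:
  steps:
    - {"dx":-4.2,"dy":-3.1,"dz":-0.2,"ax":0,"ay":0,"az":0.05,"fingers":1}
    - {"dx":-8.4,"dy":-6.2,"dz":-0.4,"ax":0,"ay":0,"az":0.1,"fingers":1}
  newtons: 60

```text
time_s: 0.35
tcp_pos: [0.2319, 0.572, 0.2336]
orientation: [0.173, 0.985, -0.002, -0.0]
wrist_force: [0.8, 0.6, -0.4]
gripper_width: 0.0855
```

Call:
drive_tool:
  steps:
    - {"dx":-6,"dy":-4,"dz":-0.3,"ax":0,"ay":0,"az":0.05,"fingers":1}
    - {"dx":-11,"dy":-8,"dz":-0.6,"ax":0,"ay":0,"az":0.1,"fingers":1}
    - {"dx":-16,"dy":-12,"dz":-0.8,"ax":0,"ay":0,"az":0.2,"fingers":1}
    - {"dx":-21,"dy":-16,"dz":-1,"ax":0,"ay":0,"az":0.25,"fingers":1}
    - {"dx":-26,"dy":-21,"dz":-1.2,"ax":0,"ay":0,"az":0.3,"fingers":1}
    - {"dx":-30,"dy":-26,"dz":-1.2,"ax":0,"ay":0,"az":0.35,"fingers":1}

```text
time_s: 1.1
tcp_pos: [0.4173, 0.2467, 0.2463]
orientation: [0.343, 0.939, -0.002, 0.0]
wrist_force: [0.8, 0.7, 0.1]
gripper_width: 0.0856
```

```bash
python3 -c "
from h import *
state();go(.583,-.306,.12,128.9)"
```

```text
t 1.1 tcp [0.4173 0.2467 0.2463] psi 139.9 F [0.8 0.7 0.1] w 0.0856 j [-0.82  0.14  0.22  1.96 -0.03  1.05  0.29]
d [-48.25 -31.57  12.79] a [-0.002  0.002  0.192] rows 9.449858488175211 1.0280581928354915
```

Call:
drive_tool:
  steps:
    - {"dx":-6,"dy":-3,"dz":0,"ax":0,"ay":0,"az":0.05,"fingers":1}
    - {"dx":-11,"dy":-7,"dz":0,"ax":0,"ay":0,"az":0.1,"fingers":1}
    - {"dx":-16,"dy":-10,"dz":2,"ax":0,"ay":0,"az":0.19,"fingers":1}
    - {"dx":-21,"dy":-13,"dz":4,"ax":0,"ay":0,"az":0.19,"fingers":1}
    - {"dx":-26,"dy":-17,"dz":6,"ax":0,"ay":0,"az":0.19,"fingers":1}
    - {"dx":-31,"dy":-20,"dz":8,"ax":0,"ay":0,"az":0.19,"fingers":1}
    - {"dx":-36,"dy":-24,"dz":10,"ax":0,"ay":0,"az":0.19,"fingers":1}
    - {"dx":-41,"dy":-27,"dz":11,"ax":0,"ay":0,"az":0.19,"fingers":1}
    - {"dx":-46,"dy":-30,"dz":12,"ax":0,"ay":0,"az":0.19,"fingers":1}
    - {"dx":-48.3,"dy":-31.6,"dz":12.8,"ax":0,"ay":0,"az":0.19,"fingers":1}

```text
time_s: 2.35
tcp_pos: [0.5829, -0.3102, 0.1189]
orientation: [0.432, 0.902, -0.002, 0.0]
wrist_force: [-0.2, 0.8, 0.1]
gripper_width: 0.0853
```

```bash
python3 -c "
from h import *
state();go(.583,-.306,.0,128.9)
t,s=ctrl.camera('top'),ctrl.camera('side')
cv2.imwrite('pics/b1.png',np.hstack([cv2.resize(t[100:240,380:520],(400,400)),cv2.resize(s[190:330,360:500],(400,400))])[:,:,::-1])
"
```

```text
t 2.35 tcp [ 0.5829 -0.3102  0.1189] psi 128.9 F [-0.2  0.8  0.1] w 0.0853 j [ 0.1   0.59  0.47  1.7  -0.31  0.93  1.37]
d [ 0.35  0.32 11.89] a [-0.004  0.003 -0.001] rows 1.904045720072974 0.025041915810912127
```

View pics/b1.png

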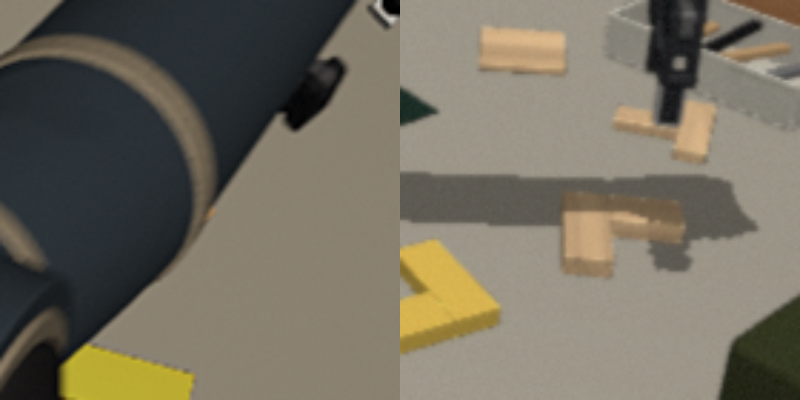

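The side crop shows the open gripper standing over the right-hand arm of bracket B, which is the y-arm. The top view is blocked by the arm. I'll descend in stages.

Call:
drive_tool:
  steps:
    - {"dx":0.35,"dy":0.3,"dz":4,"ax":0,"ay":0,"az":0,"fingers":1}
    - {"dx":0.35,"dy":0.3,"dz":7,"ax":0,"ay":0,"az":0,"fingers":1}
    - {"dx":0.35,"dy":0.3,"dz":9,"ax":0,"ay":0,"az":0,"fingers":1}
    - {"dx":0.35,"dy":0.3,"dz":10.5,"ax":0,"ay":0,"az":0,"fingers":1}
    - {"dx":0.35,"dy":0.3,"dz":11.7,"ax":0,"ay":0,"az":0,"fingers":1}
    - {"dx":0.35,"dy":0.3,"dz":11.7,"ax":0,"ay":0,"az":0,"fingers":1}

```text
time_s: 3.2
tcp_pos: [0.5813, -0.3075, 0.0008]
orientation: [0.433, 0.901, -0.003, -0.0]
wrist_force: [0.1, 0.3, 0.4]
gripper_width: 0.0852
```

```bash
python3 -c "
from h import *
state();go(.583,-.306,.002,128.9)
s=ctrl.camera('side')
cv2.imwrite('pics/b2.png',cv2.resize(s[200:300,380:500],None,fx=5,fy=5)[:,:,::-1])
"
```

```text
t 3.2 tcp [ 0.5813 -0.3075  0.0008] psi 128.7 F [0.1 0.3 0.4] w 0.0852 j [ 0.14  0.73  0.4   1.76 -0.39  0.73  1.42]
d [ 0.01  0.23 -0.12] a [-0.006  0.002 -0.004] rows 0.04093456287167467 0.04100617080833221
```

View pics/b2.png

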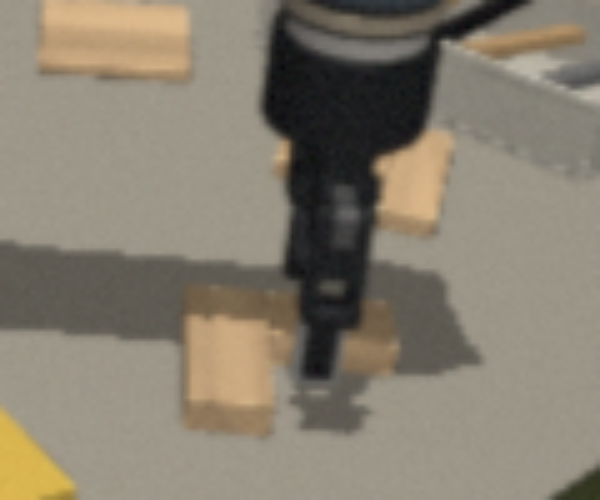

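The crop shows the fingers straddling the y-arm, with one finger in the inner corner next to the other arm. It's clear, so I'll close.

Call:
drive_tool:
  steps:
    - {"dx":0,"dy":0.2,"dz":0,"ax":0,"ay":0,"az":0,"fingers":0}
    - {"dx":0,"dy":0.2,"dz":0,"ax":0,"ay":0,"az":0,"fingers":-0.3}
    - {"dx":0,"dy":0.2,"dz":0,"ax":0,"ay":0,"az":0,"fingers":-0.5}
    - {"dx":0,"dy":0.2,"dz":0,"ax":0,"ay":0,"az":0,"fingers":-0.5}
    - {"dx":0,"dy":0.2,"dz":0,"ax":0,"ay":0,"az":0,"fingers":-0.5}
    - {"dx":0,"dy":0.2,"dz":0,"ax":0,"ay":0,"az":0,"fingers":-0.5}
  newtons: 60

```text
time_s: 4.0
tcp_pos: [0.584, -0.307, 0.0024]
orientation: [0.433, 0.901, -0.003, 0.001]
wrist_force: [0.3, 0.3, 5.9]
gripper_width: 0.0386
```

```bash
python3 -c "
from h import *
state()"
```

```text
t 4.0 tcp [ 0.584  -0.307   0.0024] psi 128.7 F [0.3 0.3 5.9] w 0.0386 j [ 0.14  0.73  0.4   1.76 -0.39  0.73  1.42]
```

Call:
drive_tool:
  steps:
    - {"dx":0,"dy":0,"dz":-1.5,"ax":0,"ay":0,"az":0,"fingers":-0.5}
    - {"dx":0,"dy":0,"dz":-4,"ax":0,"ay":0,"az":0,"fingers":-0.5}
    - {"dx":0,"dy":0,"dz":-7,"ax":0,"ay":0,"az":0,"fingers":-0.5}
    - {"dx":0,"dy":0,"dz":-10,"ax":0,"ay":0,"az":0,"fingers":-0.5}

```text
time_s: 4.5
tcp_pos: [0.5836, -0.3062, 0.1036]
orientation: [0.433, 0.901, -0.003, 0.001]
wrist_force: [-0.1, 0.3, -1.1]
gripper_width: 0.0386
```

```bash
cat >> h.py <<'E'
LO=np.array([.5042,.0072]);LY=-8.8
def goal(mid,gp):
    """TCP xy for bracket goal; gp = TCP in bracket frame (m)"""
    r=lambda a,v:R.from_euler("z",a,degrees=True).as_matrix()[:2,:2]@np.array(v)
    return LO+r(LY,[.06,.06])+r(LY+180,gp) if mid else LO+r(LY,gp)
E
python3 -c "
from h import *
state();g=goal(1,[0,.0414]);print(g);go(*g,.1,81.2)"
```

```text
t 4.5 tcp [ 0.5836 -0.3062  0.1036] psi 128.7 F [-0.1  0.3 -1.1] w 0.0386 j [ 0.09  0.6   0.47  1.71 -0.32  0.9   1.37]
[0.56633924 0.0164019 ]
d [26.27 18.8   0.16] a [-0.003  0.006  0.828] rows 5.169559164143259 4.435007841686282
```

The weight shows in Fz at -1.1 N, so it's held. I'll carry it over to the mat.

Call:
drive_tool:
  steps:
    - {"dx":2,"dy":1.5,"dz":0,"ax":0,"ay":0,"az":0.08,"fingers":-0.5}
    - {"dx":6,"dy":4,"dz":0,"ax":0,"ay":0,"az":0.2,"fingers":-0.5}
    - {"dx":10,"dy":7,"dz":0,"ax":0,"ay":0,"az":0.33,"fingers":-0.5}
    - {"dx":14,"dy":10,"dz":0,"ax":0,"ay":0,"az":0.46,"fingers":-0.5}
    - {"dx":18,"dy":13,"dz":0,"ax":0,"ay":0,"az":0.59,"fingers":-0.5}
    - {"dx":22,"dy":16,"dz":0,"ax":0,"ay":0,"az":0.72,"fingers":-0.5}
    - {"dx":25,"dy":18,"dz":0.2,"ax":0,"ay":0,"az":0.8,"fingers":-0.5}
    - {"dx":26.3,"dy":18.8,"dz":0.2,"ax":0,"ay":0,"az":0.83,"fingers":-0.5}
    - {"dx":26.3,"dy":18.8,"dz":0.2,"ax":0,"ay":0,"az":0.83,"fingers":-0.5}

```text
time_s: 5.62
tcp_pos: [0.5658, 0.0183, 0.0996]
orientation: [0.759, 0.651, -0.003, 0.002]
wrist_force: [-0.8, -1.5, -0.6]
gripper_width: 0.0387
```

```bash
python3 -c "
from h import *
state();g=goal(1,[0,.0414]);go(*g,.03,81.2)
s=ctrl.camera('side');t=ctrl.camera('top')
cv2.imwrite('pics/c1.png',np.hstack([cv2.resize(t[100:240,200:340],(400,400)),cv2.resize(s[150:250,280:380],(400,400))])[:,:,::-1])
"
```

```text
t 5.62 tcp [0.5658 0.0183 0.0996] psi 81.3 F [-0.8 -1.5 -0.6] w 0.0387 j [-0.63  0.53  0.69  1.95 -0.44  0.83  0.16]
d [-0.14  0.09  6.96] a [-0.001  0.006  0.002] rows 1.1143716655976135 0.03530435338412927
```

View pics/c1.png

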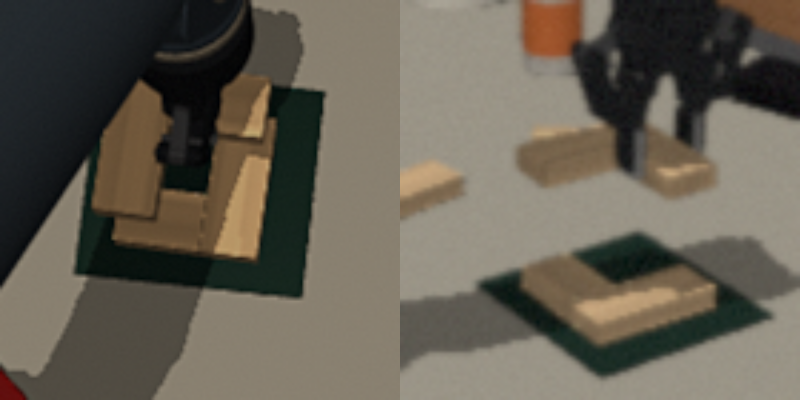

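The held bracket hangs flat above the mat, already turned half round to the lower one. I'll lower it slowly.

Call:
drive_tool:
  steps:
    - {"dx":-0.15,"dy":0.1,"dz":2,"ax":0,"ay":0,"az":0,"fingers":-0.5}
    - {"dx":-0.15,"dy":0.1,"dz":4,"ax":0,"ay":0,"az":0,"fingers":-0.5}
    - {"dx":-0.15,"dy":0.1,"dz":5.5,"ax":0,"ay":0,"az":0,"fingers":-0.5}
    - {"dx":-0.15,"dy":0.1,"dz":6.5,"ax":0,"ay":0,"az":0,"fingers":-0.5}
    - {"dx":-0.15,"dy":0.1,"dz":7.1,"ax":0,"ay":0,"az":0,"fingers":-0.5}
    - {"dx":-0.15,"dy":0.1,"dz":7.1,"ax":0,"ay":0,"az":0,"fingers":-0.5}

```text
time_s: 6.48
tcp_pos: [0.5667, 0.0135, 0.0286]
orientation: [0.76, 0.65, -0.003, 0.002]
wrist_force: [-0.8, -1.0, -1.5]
gripper_width: 0.0386
```

```bash
python3 -c "
from h import *
state();g=goal(1,[0,.0414]);go(*g,.0225,81.2)"
```

```text
t 6.47 tcp [0.5667 0.0135 0.0286] psi 81.1 F [-0.8 -1.  -1.5] w 0.0386 j [-0.55  0.63  0.61  1.98 -0.54  0.7   0.24]
d [ 0.28 -0.08  0.61] a [-0.     0.007 -0.002] rows 0.10867376009372068 0.04024048182273368
```

Call:
drive_tool:
  steps:
    - {"dx":0.3,"dy":-0.1,"dz":0.2,"ax":0,"ay":0,"az":0,"fingers":-0.5}
    - {"dx":0.3,"dy":-0.1,"dz":0.35,"ax":0,"ay":0,"az":0,"fingers":-0.5}
    - {"dx":0.3,"dy":-0.1,"dz":0.5,"ax":0,"ay":0,"az":0,"fingers":-0.5}
    - {"dx":0.3,"dy":-0.1,"dz":0.5,"ax":0,"ay":0,"az":0,"fingers":-0.5}

```text
time_s: 6.98
tcp_pos: [0.5663, 0.0168, 0.0238]
orientation: [0.76, 0.65, -0.003, 0.002]
wrist_force: [0.4, -0.2, 0.3]
gripper_width: 0.0388
```

```bash
python3 -c "
from h import *
state();g=goal(1,[0,.0414]);go(*g,.0225,81.2)"
```

```text
t 6.97 tcp [0.5663 0.0168 0.0238] psi 81.1 F [ 0.4 -0.2  0.3] w 0.0388 j [-0.55  0.63  0.6   1.99 -0.54  0.69  0.24]
d [-0.03  0.01  0.13] a [-0.     0.007 -0.002] rows 0.02141672804191961 0.03838659011578047
```

Call:
drive_tool:
  steps:
    - {"dx":0,"dy":0,"dz":0.1,"ax":0,"ay":0,"az":0,"fingers":-0.5}
    - {"dx":0,"dy":0,"dz":0.15,"ax":0,"ay":0,"az":0,"fingers":-0.5}
    - {"dx":0,"dy":0,"dz":0.15,"ax":0,"ay":0,"az":0,"fingers":-0.5}

```text
time_s: 7.35
tcp_pos: [0.5664, 0.0168, 0.0234]
orientation: [0.76, 0.65, -0.002, 0.002]
wrist_force: [-2.2, 0.8, 9.2]
gripper_width: 0.0387
```

Contact at 9 N. I'll release, then raise straight up.

Call:
drive_tool:
  steps:
    - {"dx":0,"dy":0,"dz":0,"ax":0,"ay":0,"az":0,"fingers":0.1}
    - {"dx":0,"dy":0,"dz":0,"ax":0,"ay":0,"az":0,"fingers":0.4}
    - {"dx":0,"dy":0,"dz":0,"ax":0,"ay":0,"az":0,"fingers":0.6}
    - {"dx":0,"dy":0,"dz":0,"ax":0,"ay":0,"az":0,"fingers":0.6}
    - {"dx":0,"dy":0,"dz":-2,"ax":0,"ay":0,"az":0,"fingers":0.6}
    - {"dx":0,"dy":0,"dz":-5,"ax":0,"ay":0,"az":0,"fingers":0.6}
    - {"dx":0,"dy":0,"dz":-9,"ax":0,"ay":0,"az":0,"fingers":0.6}
    - {"dx":0,"dy":0,"dz":-13,"ax":0,"ay":0,"az":0,"fingers":0.6}

```text
time_s: 8.35
tcp_pos: [0.5667, 0.0172, 0.1558]
orientation: [0.76, 0.65, -0.002, 0.002]
wrist_force: [-0.3, 0.9, 0.3]
gripper_width: 0.0687
```

```bash
python3 -c "
from h import *
state()
# A: origin (.4858,.2606) yaw 1.3; grasp at bracket (0,40) or (40,0)
go(.4858+.04*np.cos(.0227),.2606+.04*np.sin(.0227),.12,181.3)
go(.4858-.04*np.sin(.0227),.2606+.04*np.cos(.0227),.12,91.3)"
```

```text
t 8.35 tcp [0.5667 0.0172 0.1558] psi 81.0 F [-0.3  0.9  0.3] w 0.0687 j [-0.68  0.45  0.76  1.91 -0.38  0.93  0.1 ]
d [23.51 -7.84  3.45] a [-0.005  0.004 -1.75 ] rows 4.003956873313961 9.369267581165827
d [ 26.74 -12.49   3.44] a [-0.     0.005 -0.179] rows 4.753358366547577 0.9584610366493237
```

Bracket A: grasp the y-arm at bracket frame (0, 40) mm.

Call:
drive_tool:
  steps:
    - {"dx":4,"dy":-2,"dz":0,"ax":0,"ay":0,"az":-0.04,"fingers":1}
    - {"dx":9,"dy":-4,"dz":0,"ax":0,"ay":0,"az":-0.08,"fingers":1}
    - {"dx":14,"dy":-6.5,"dz":0,"ax":0,"ay":0,"az":-0.12,"fingers":1}
    - {"dx":19,"dy":-9,"dz":1,"ax":0,"ay":0,"az":-0.18,"fingers":1}
    - {"dx":24,"dy":-11,"dz":2,"ax":0,"ay":0,"az":-0.18,"fingers":1}
    - {"dx":26.7,"dy":-12.5,"dz":3.4,"ax":0,"ay":0,"az":-0.18,"fingers":1}
    - {"dx":26.7,"dy":-12.5,"dz":5,"ax":0,"ay":0,"az":-0.18,"fingers":1}
    - {"dx":26.7,"dy":-12.5,"dz":5,"ax":0,"ay":0,"az":-0.18,"fingers":1}

```text
time_s: 9.35
tcp_pos: [0.4845, 0.2985, 0.104]
orientation: [0.699, 0.715, -0.003, 0.002]
wrist_force: [0.8, -0.2, 1.1]
gripper_width: 0.0854
```

```bash
python3 -c "
from h import *
state()
go(.4858-.04*np.sin(.0227),.2606+.04*np.cos(.0227),.001,91.3)
s=ctrl.camera('side');t=ctrl.camera('top')
print('mid');fits(t[:,:,::-1].copy(),z=.039,box=(230,120,325,210))
cv2.imwrite('pics/d1.png',np.hstack([cv2.resize(t[100:240,80:360],(520,260)),cv2.resize(s[150:250,240:340],(260,260))])[:,:,::-1])
"
```

```text
t 9.35 tcp [0.4845 0.2985 0.104 ] psi 91.3 F [ 0.8 -0.2  1.1] w 0.0854 j [-1.11  0.51  0.64  1.94 -0.4   0.83 -0.23]
d [ 0.28  0.06 10.3 ] a [-0.002  0.007 -0.   ] rows 1.6486340138992381 0.040401791063673885
mid
[267. 161.] 2484.0 [ 0.5604 -0.0037] 80.6 [100.6 101. ] [0.003 0.003 0.002 0.004]
```

View pics/d1.png

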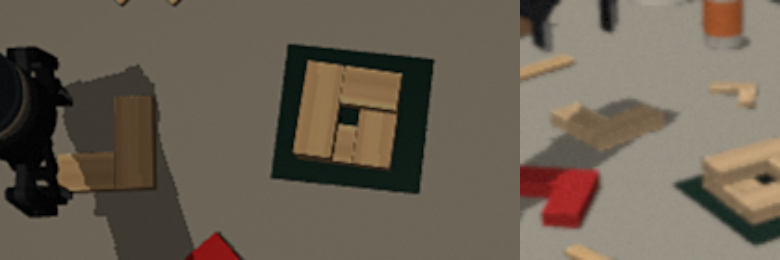

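The top crop shows the middle bracket seated flat and closing a square with the lowest one (outline 100 x 101 mm). Bracket A lies under the open gripper. I'll descend.

Call:
drive_tool:
  steps:
    - {"dx":0.3,"dy":0,"dz":4,"ax":0,"ay":0,"az":0,"fingers":1}
    - {"dx":0.3,"dy":0,"dz":7,"ax":0,"ay":0,"az":0,"fingers":1}
    - {"dx":0.3,"dy":0,"dz":9,"ax":0,"ay":0,"az":0,"fingers":1}
    - {"dx":0.3,"dy":0,"dz":10.2,"ax":0,"ay":0,"az":0,"fingers":1}
    - {"dx":0.3,"dy":0,"dz":10.2,"ax":0,"ay":0,"az":0,"fingers":1}

```text
time_s: 10.07
tcp_pos: [0.486, 0.3003, 0.003]
orientation: [0.7, 0.714, -0.002, 0.002]
wrist_force: [-0.3, 0.4, -0.2]
gripper_width: 0.0852
```

```bash
python3 -c "
from h import *
state()
go(.4858-.04*np.sin(.0227),.2606+.04*np.cos(.0227),.002,91.3)"
```

```text
t 10.07 tcp [0.486  0.3003 0.003 ] psi 91.1 F [-0.3  0.4 -0.2] w 0.0852 j [-1.02  0.66  0.53  1.98 -0.52  0.65 -0.13]
d [ 0.03 -0.11  0.1 ] a [-0.     0.006 -0.003] rows 0.02384352952744964 0.03556871278866196
```

Call:
drive_tool:
  steps:
    - {"dx":0,"dy":0,"dz":0.1,"ax":0,"ay":0,"az":0,"fingers":0}
    - {"dx":0,"dy":0,"dz":0.1,"ax":0,"ay":0,"az":0,"fingers":-0.3}
    - {"dx":0,"dy":0,"dz":0.1,"ax":0,"ay":0,"az":0,"fingers":-0.5}
    - {"dx":0,"dy":0,"dz":0.1,"ax":0,"ay":0,"az":0,"fingers":-0.5}
    - {"dx":0,"dy":0,"dz":0.1,"ax":0,"ay":0,"az":0,"fingers":-0.5}
    - {"dx":0,"dy":0,"dz":0.1,"ax":0,"ay":0,"az":0,"fingers":-0.5}

```text
time_s: 10.82
tcp_pos: [0.4866, 0.3007, 0.0029]
orientation: [0.7, 0.714, -0.001, 0.002]
wrist_force: [-0.9, 0.0, 5.9]
gripper_width: 0.0381
```

Call:
drive_tool:
  steps:
    - {"dx":0,"dy":0,"dz":-1.5,"ax":0,"ay":0,"az":0,"fingers":-0.5}
    - {"dx":0,"dy":0,"dz":-4,"ax":0,"ay":0,"az":0,"fingers":-0.5}
    - {"dx":0,"dy":0,"dz":-8,"ax":0,"ay":0,"az":0,"fingers":-0.5}
    - {"dx":0,"dy":0,"dz":-12,"ax":0,"ay":0,"az":0,"fingers":-0.5}
    - {"dx":0,"dy":0,"dz":-12,"ax":0,"ay":0,"az":0,"fingers":-0.5}

```text
time_s: 11.45
tcp_pos: [0.4884, 0.3022, 0.1265]
orientation: [0.7, 0.714, 0.002, 0.002]
wrist_force: [0.2, 0.2, -1.9]
gripper_width: 0.0385
```

```bash
python3 -c "
from h import *
state()
g=goal(0,[0,.04]);print(g);go(*g,.12,81.2)"
```

```text
t 11.45 tcp [0.4884 0.3022 0.1265] psi 91.1 F [ 0.2  0.2 -1.9] w 0.0385 j [-1.13  0.48  0.66  1.92 -0.38  0.87 -0.25]
[0.51031943 0.04672914]
d [-25.59   1.68   0.67] a [ 0.007 -0.     0.173] rows 4.104660735280918 0.9296168000900339
```

Call:
drive_tool:
  steps:
    - {"dx":-2,"dy":0.1,"dz":0,"ax":0,"ay":0,"az":0.02,"fingers":-0.5}
    - {"dx":-6,"dy":0.4,"dz":0,"ax":0,"ay":0,"az":0.05,"fingers":-0.5}
    - {"dx":-10,"dy":0.7,"dz":0,"ax":0,"ay":0,"az":0.08,"fingers":-0.5}
    - {"dx":-14,"dy":1,"dz":0,"ax":0,"ay":0,"az":0.11,"fingers":-0.5}
    - {"dx":-18,"dy":1.2,"dz":0.2,"ax":0,"ay":0,"az":0.14,"fingers":-0.5}
    - {"dx":-22,"dy":1.5,"dz":0.4,"ax":0,"ay":0,"az":0.17,"fingers":-0.5}
    - {"dx":-24.6,"dy":1.7,"dz":0.6,"ax":0,"ay":0,"az":0.17,"fingers":-0.5}
    - {"dx":-25.6,"dy":1.7,"dz":1.5,"ax":0,"ay":0,"az":0.17,"fingers":-0.5}
    - {"dx":-25.6,"dy":1.7,"dz":2.7,"ax":0,"ay":0,"az":0.17,"fingers":-0.5}
    - {"dx":-25.6,"dy":1.7,"dz":2.7,"ax":0,"ay":0,"az":0.17,"fingers":-0.5}

```text
time_s: 12.7
tcp_pos: [0.5093, 0.0476, 0.0981]
orientation: [0.758, 0.653, 0.001, 0.001]
wrist_force: [-0.1, 0.9, -0.6]
gripper_width: 0.0384
```

```bash
python3 -c "
from h import *
state()
g=goal(0,[0,.04]);go(*g,.047,81.2)
s=ctrl.camera('side');t=ctrl.camera('top')
cv2.imwrite('pics/e1.png',np.hstack([cv2.resize(t[100:240,200:340],(400,400)),cv2.resize(s[150:250,280:380],(400,400))])[:,:,::-1])
"
```

```text
t 12.7 tcp [0.5093 0.0476 0.0981] psi 81.5 F [-0.1  0.9 -0.6] w 0.0384 j [-0.73  0.45  0.71  2.08 -0.42  0.76  0.09]
d [-0.07  0.1   5.11] a [0.003 0.    0.005] rows 0.8171696357290665 0.03128417277672628
```

View pics/e1.png

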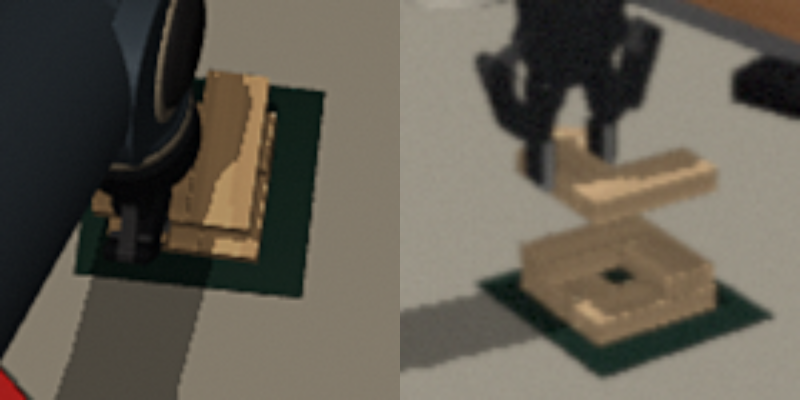

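Bracket A hangs flat and square above the pile. I'll lower it to about 4 mm above contact, which should come near TCP z 0.041 to 0.042.

Call:
drive_tool:
  steps:
    - {"dx":-0.05,"dy":0.1,"dz":1.5,"ax":0,"ay":0,"az":0,"fingers":-0.5}
    - {"dx":-0.05,"dy":0.1,"dz":3,"ax":0,"ay":0,"az":0,"fingers":-0.5}
    - {"dx":-0.05,"dy":0.1,"dz":4.2,"ax":0,"ay":0,"az":0,"fingers":-0.5}
    - {"dx":-0.05,"dy":0.1,"dz":5,"ax":0,"ay":0,"az":0,"fingers":-0.5}
    - {"dx":-0.05,"dy":0.1,"dz":5.1,"ax":0,"ay":0,"az":0,"fingers":-0.5}

```text
time_s: 13.42
tcp_pos: [0.5112, 0.0468, 0.0475]
orientation: [0.758, 0.653, 0.001, 0.002]
wrist_force: [-0.6, -0.3, -0.5]
gripper_width: 0.0388
```

```bash
python3 -c "
from h import *
state()
g=goal(0,[0,.04]);go(*g,.042,81.2)"
```

```text
t 13.43 tcp [0.5112 0.0468 0.0475] psi 81.5 F [-0.6 -0.3 -0.5] w 0.0388 j [-0.67  0.53  0.64  2.11 -0.51  0.66  0.17]
d [-0.02 -0.09  0.55] a [0.005 0.    0.005] rows 0.08982548967467538 0.036425546376056765
```

Call:
drive_tool:
  steps:
    - {"dx":0,"dy":-0.1,"dz":0.2,"ax":0,"ay":0,"az":0,"fingers":-0.5}
    - {"dx":0,"dy":-0.1,"dz":0.35,"ax":0,"ay":0,"az":0,"fingers":-0.5}
    - {"dx":0,"dy":-0.1,"dz":0.5,"ax":0,"ay":0,"az":0,"fingers":-0.5}
    - {"dx":0,"dy":-0.1,"dz":0.5,"ax":0,"ay":0,"az":0,"fingers":-0.5}

```text
time_s: 13.92
tcp_pos: [0.5103, 0.047, 0.0426]
orientation: [0.758, 0.653, 0.001, 0.002]
wrist_force: [-0.6, -0.4, -1.0]
gripper_width: 0.0382
```

Call:
drive_tool:
  steps:
    - {"dx":0,"dy":0,"dz":0.1,"ax":0,"ay":0,"az":0,"fingers":-0.5}
    - {"dx":0,"dy":0,"dz":0.15,"ax":0,"ay":0,"az":0,"fingers":-0.5}
    - {"dx":0,"dy":0,"dz":0.15,"ax":0,"ay":0,"az":0,"fingers":-0.5}

```text
time_s: 14.3
tcp_pos: [0.5105, 0.0471, 0.0419]
orientation: [0.758, 0.653, 0.002, 0.001]
wrist_force: [-3.6, 0.3, 7.5]
gripper_width: 0.0383
```

Contact at 7.5 N. I'll release and retreat.

Call:
drive_tool:
  steps:
    - {"dx":0,"dy":0,"dz":0,"ax":0,"ay":0,"az":0,"fingers":0.1}
    - {"dx":0,"dy":0,"dz":0,"ax":0,"ay":0,"az":0,"fingers":0.4}
    - {"dx":0,"dy":0,"dz":0,"ax":0,"ay":0,"az":0,"fingers":0.6}
    - {"dx":0,"dy":0,"dz":0,"ax":0,"ay":0,"az":0,"fingers":0.6}
    - {"dx":0,"dy":0,"dz":-2,"ax":0,"ay":0,"az":0,"fingers":0.6}
    - {"dx":0,"dy":0,"dz":-5,"ax":0,"ay":0,"az":0,"fingers":0.6}
    - {"dx":0,"dy":0,"dz":-9,"ax":0,"ay":0,"az":0,"fingers":0.6}
    - {"dx":0,"dy":0,"dz":-13,"ax":0,"ay":0,"az":0,"fingers":0.6}
    - {"dx":0,"dy":0,"dz":-13,"ax":0,"ay":0,"az":0,"fingers":0.6}

```text
time_s: 15.42
tcp_pos: [0.5119, 0.0471, 0.1745]
orientation: [0.758, 0.653, 0.005, 0.003]
wrist_force: [0.9, 0.1, 0.3]
gripper_width: 0.0688
```

Call:
drive_tool:
  steps:
    - {"dx":5,"dy":0,"dz":0,"ax":0,"ay":0,"az":0,"fingers":0.6}
    - {"dx":10,"dy":0,"dz":0,"ax":0,"ay":0,"az":-0.05,"fingers":0.6}
    - {"dx":15,"dy":0,"dz":0,"ax":0,"ay":0,"az":-0.1,"fingers":0.6}
    - {"dx":20,"dy":0,"dz":0,"ax":0,"ay":0,"az":-0.15,"fingers":0.6}
    - {"dx":25,"dy":0,"dz":0,"ax":0,"ay":0,"az":-0.2,"fingers":0.6}
    - {"dx":25,"dy":0,"dz":0,"ax":0,"ay":0,"az":-0.2,"fingers":0.6}
    - {"dx":25,"dy":0,"dz":0,"ax":0,"ay":0,"az":-0.2,"fingers":0.6}

```text
time_s: 16.3
tcp_pos: [0.5482, 0.2934, 0.1741]
orientation: [0.689, 0.725, 0.003, 0.003]
wrist_force: [0.4, 0.0, 0.0]
gripper_width: 0.0681
```

```bash
python3 -c "
from h import *
state()
s=ctrl.camera('side');t=ctrl.camera('top')
fits(t[:,:,::-1].copy(),z=.057,box=(230,115,325,210))
cv2.imwrite('pics/f1.png',np.hstack([cv2.resize(t[100:240,200:340],(400,400)),cv2.resize(s[150:250,280:380],(400,400))])[:,:,::-1])
"
```

```text
t 16.3 tcp [0.5482 0.2934 0.1741] psi 92.9 F [0.4 0.  0. ] w 0.0681 j [-1.05  0.5   0.68  1.76 -0.36  1.   -0.18]
[267. 162.] 2416.0 [ 0.5614 -0.0013] 82.2 [ 99.4 105.6] [0.002 0.002 0.008 0.008]
```

View pics/f1.png

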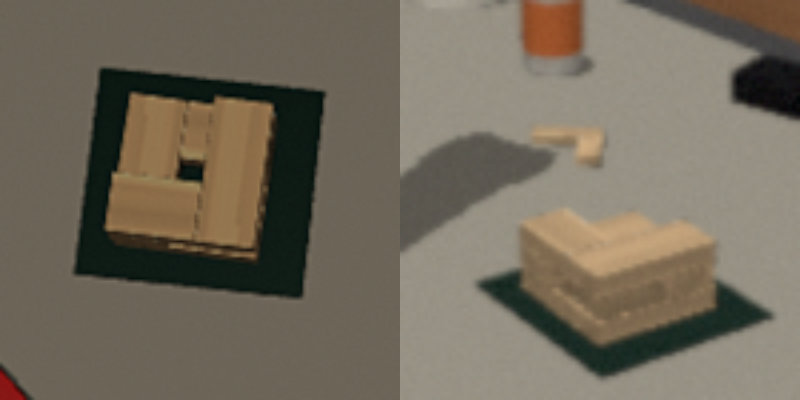

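The pile looks flush in both views. One numeric check before handing in: the top bracket's corners, read off the picture at crop pixels (253,248), (272,100), (217,97), (107,232) and (113,175), against their expected places.

```bash
python3 -c "
from h import *
c=np.array([(253,248),(272,100),(217,97),(107,232),(113,175)])*.35+[200,100]
w=to_plane('top',c,.057)-LO
print((w@R.from_euler('z',LY,degrees=True).as_matrix()[:2,:2]*1000).round(1),'expected (-20,-20),(80,-20),(80,20),(-20,80),(20,80)')
state();ctrl.job_done()"
```

```text
[[-21.5 -21.5]
 [ 80.5 -20.1]
 [ 77.6  16.7]
 [-23.7  76. ]
 [ 15.2  77.8]] expected (-20,-20),(80,-20),(80,20),(-20,80),(20,80)
t 16.4 tcp [0.5487 0.2924 0.1749] psi 92.8 F [ 0.1  0.4 -0.8] w 0.0684 j [-1.05  0.5   0.68  1.76 -0.36  1.   -0.18]
the job is handed in; nothing more can be done
```

Both loose brackets are stacked on the lowest one, and I handed the job in at 16.4 s. The right-hand bracket went in the middle, turned half round, and the left-hand one went on top, turned back to match the lowest. Each was lowered until it touched (8–9 N), then released.

**Last checks:**
- **Pile:** both camera views show it flush and flat, with the gripper well clear.
- **Top bracket:** its corners, read by hand from the picture, were within about 5 mm of where they should be; the limit is 18 mm.
- **Middle bracket:** its outline with the lowest one measured 100 x 101 mm, taken before the top one went on.
- **Lowest bracket:** it still looked in place in the pictures. I did not re-measure its position at the end.

**Disagreements:** the final automatic outline fit came out at 99 x 106 mm, because it included visible side faces, so I didn't use it. The first long move call was refused for its format or size, with no effect on the scene.

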